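# Set the bench air valve two turns open and hold it

### The job

Set the air valve on the bench: with the white handle, turn the red handwheel clockwise (seen from above) until it is fully closed against its stop, then open it counter-clockwise by exactly two full turns. Finish with the handle still gripped between the fingers and the wheel held still at that setting: the program ends holding, because a spring in the valve would creep it shut if let go. Leave the weight, the screwdriver and the roll of tape where they are.

Things in the scene. Friction and masses are not known exactly. Their poses are not given: they have to be found in the camera images.
- wheel (a joint): opening of the handwheel, rad: 0 = closed on a hard stop, grows counter-clockwise seen from above (opening), 6.283 a turn, limit 20.7. Starts 0.5 to 1.2 turns open. Takes up to 6 N at the handle (friction 0.14 N m, return spring 0.015 N m per rad towards closed). Let go, it stays put below about 1.4 turns; further open it creeps back towards closed.
- wheel_centre (a point): centre of the red handwheel on its upright axis, 100 mm above the bench; does not move as the wheel turns. The wheel is a level ring of 12 mm bar, 128 mm over all, with three spokes. Axes are the valve's: z up, y along the pipes. At opening 0 the handle stands on the +x side of the axis; at opening q it is turned q counter-clockwise from there.
- valve: brass valve body on a steel base plate (100 x 90 mm) with a copper pipe along its y, 230 mm long over its flanges; fixed to the bench. Origin at the centre of its underside, on the wheel's axis. All of it lies below the wheel.
- crank_handle: white upright revolving handle on the rim of the wheel, 58 mm from the wheel's axis: a cylinder of 21 mm diameter, 46 mm tall, from 110 to 156 mm above the bench. The origin is on its axis, 134 mm above the bench. It spins freely about its own upright pin, so it can be gripped from above and led round in a level circle without turning the hand.
- weight_1: bystander: black cast iron knob weight, 52 mm across and 50 mm tall; origin at the centre of its underside
- screwdriver: bystander: screwdriver with a yellow handle, about 200 mm long and 26 mm thick, lying flat; origin at the middle of its underside
- tape_masking: bystander: roll of brown masking tape lying flat, 100 mm across and 25 mm tall; origin at the centre of its underside

How it is judged:
By the outcome, as a careful person would: the job done as asked, in the order asked, and still so for the second after the job is handed in, while the arm keeps its last pose, push and grip.
It also fails if it takes over 64 s, if anything falls off the work surface, if the arm or the gripper's body presses on something with over 40 N, if the wrist force passes 120 N, or if a joint passes its speed limit or range.

### The arm

A 6-joint arm with a two-finger parallel gripper is mounted at the origin on the work surface; the furniture and walls round the work are solid. World frame = base frame: x ahead of the robot, y to its left, z up, the work surface at z = 0. Lengths are in mm, angles in rad, forces in N, time in s.
With the tool pointing down it reaches from about 300 to 825 mm from the base axis. Payload 5.4 kg.
Tool frame: the origin (TCP) lies at the very end of the fingers, on their centre line; the grasp point (between the pads) lies 19 mm behind it (manip.tcp_to_grasp is the z of the grasp point in the tool frame, in mm); z points along the fingers, x is the direction in which the jaws open and shut, and the axes are right-handed (so a half turn about z gives the same grasp; the last joint's range is limited). The gripper opens to 92 mm and grips with 3 to 60 N. Pads are 20 mm wide; open, the fingers measure 128 mm over their backs; the gripper's body (75 mm by 189 mm) begins 69 mm behind the grasp point.
Start: joints at [-1.401, 0.158, 1.597, -0, 1.386, -0.21], TCP at [213.148, -534.017, 214.601] pointing down, gripper open.
Joint ranges: [-2.91, 2.91], [-0.94, 2.29], [0.18, 2.7], [-1.29, 4.43], [0.17, 2.64], [-3, 3]. Speed limits (rad/s): [2.57, 2.57, 3.14, 3.14, 3.14, 3.14].

### API

Orientations are given as a 3x3 rotation matrix whose columns are the frame's x, y, z axes.
In Python, from rig import manip gives the robot as it stands.
- The arm moves only by the tool step_arm, never from a script. Its argument "increments" is a list of rows, each a list of 7 numbers: the turn, a rotation vector about the tool's x, y, z normalised to -1 to 1, where 1 is pi rad, then the shift along the tool's x, y, z normalised to -1 to 1, where 1 is 0.1 m, then the finger opening in mm, from 0 to 91.9. In form: [[wx, wy, wz, x, y, z, fingers], ...]. A call has 1 to 12 rows; each row is the pose to reach, as a shift and turn from the pose commanded when the call began, along the tool's axes at that moment, turning the shorter way round; what a row does not reach only later rows make up. A row lasts 1/8 s, in which the tool goes at most 62.5 mm and 10.7 degrees, less where a joint would pass 70% of its speed; a pose out of reach is approached as far as the arm can. A call with a number of a shift or a turn outside -1 to 1 is refused whole. A call with a gripper value outside its range is refused whole. The fingers move at their own pace and stop on an object; "grip_force" is the grip in N (left out, the last holds). Time passes only in rows, so rows that repeat a pose let the fingers close. It gives the time, the measured TCP pose, the force and the opening at its end, in the units of the state.
- manip.state(): the state, without advancing time (a new reading comes with each control period).
- manip.camera(name): name is "side" or "top"; returns the picture (384x512x3 uint8, red, green, blue); there is no depth.
- manip.camera_info(name): a dict with "fx", "fy", "cx", "cy" (pixels), "k1" (the pictures are not rectified: a ray, as slopes to the right and down, at radius r is drawn at 1 + k1 r^2 times it, then the intrinsics apply), "R" (3x3) and "t" (3): a world point X has camera coordinates R X + t. Camera axes: x right, y down, z forward; pixel columns grow to the right and rows downward; lengths in mm; the calibration is good to about 2 mm. A picture is of the moment at which its call begins. camera_info takes no time and is no camera call.
- manip.hand_in(): hands the job in, once; it reports no verdict.
Trained networks look in the newest picture that a camera, given by its name, has taken for a name from the list of things; names that differ only in an ending like _2 or _b are one class to them, and where a whole thing is asked for, a point or a joint stands for the part that bears it (a point fixed in the world has none). Each returns a list of dicts, best first, with "p" (0 to 1); they miss things now and then, are a little off and sometimes report something else, mostly with a low value. They report only what shows in the picture. A call takes as long as a camera call.
- manip.spot_in(camera, thing): "location" ([x, y, z] in mm, in world coordinates, good to about 4 mm: the middle of the surface that is visible of it).
- manip.place_of(camera, thing): "location" ([x, y, z] in mm, in world coordinates, good to about 4 mm: a listed point, or the origin of a listed thing).
The state is a dict: "clock": time; "joint_pos": joint angles; "qvel": joint speeds; "joint_efforts": joint torques, N m; "tcp_pos": TCP position; "ee_rot": TCP orientation; "force": force on the tool from outside, world axes, zero at the start; "torque": the same for the moment, N m; "width": finger opening in mm.
Only numpy, scipy, OpenCV 4.12 (cv2) and the standard library are available. Lean on these libraries where they do the work, as an engineer would, in place of code of your own. Each camera call takes 0.05 s, during which the arm holds its last target.

## Working session

There is one attempt and no reset: what is moved stays moved. The work goes in short steps, Python scripts to look and compute and a tool call to move; the robot and the scene stay as the last step left them, time stands still between calls to the robot, and variables do not carry over. Pictures are saved under pics/ and viewed, and the job is handed in when it is done.

Besides the shell and the picture viewer there is one more tool, called after ">>>" as name(argument=value, ...), one argument or row to a line, values as JSON. step_arm: Moves the arm, as the interface text tells. Scaled input: -1 to 1 covers 0.1 m each way for a shift and pi rad each way for a turn. Its arguments: {"type":"object","properties":{"increments":{"type":"array"},"grip_force":{"type":"number"}},"required":["increments"]}

```bash
ls; mkdir -p pics
python3 - <<'E'
from rig import manip
import cv2,numpy as np
print(manip.state()); print(manip.tcp_to_grasp)
for c in("side","top"):
    im=manip.camera(c); cv2.imwrite(f"pics/{c}0.png",im[:,:,::-1])
    i=manip.camera_info(c); print(c,i)
    for t in("wheel_centre","crank_handle","valve","weight_1","screwdriver","tape_masking"):
        print(t,[(np.round(d["location"],1).tolist(),round(d["p"],2)) for d in manip.place_of(c,t)][:2])
E
```

```text
pics
{'clock': 0.0, 'joint_pos': array([-1.40111694e+00,  1.59044948e-01,  1.59818767e+00, -2.94890304e-05,
        1.38619960e+00, -2.10127188e-01]), 'qvel': array([0.00096151, 0.0005918 , 0.00070838, 0.00163985, 0.00158046,
       0.00147329]), 'joint_efforts': array([ 1.05976702e-03, -3.85578489e+01, -3.22104442e+01,  7.01810396e-02,
        3.77537194e-02, -1.45961840e-04]), 'tcp_pos': array([ 213.027426  , -533.42461116,  213.64354196]), 'ee_rot': array([[ 3.70745582e-01, -9.28734407e-01, -3.39212209e-04],
       [-9.28732715e-01, -3.70745567e-01,  1.80825100e-03],
       [-1.80514634e-03, -3.55363592e-04, -9.99998308e-01]]), 'force': array([ 0.09521695,  0.37375216, -0.2194216 ]), 'torque': array([ 0.01084149, -0.00938537,  0.03149234]), 'width': 92.11141533398902}
-18.700000000000003
side {'fx': 484.4753629762877, 'fy': 484.4753629762877, 'cx': 249.27003138180166, 'cy': 182.43559119451507, 'k1': -0.08355209328344677, 'R': array([[-0.30006437,  0.9538154 , -0.01405529],
       [ 0.49974965,  0.14463356, -0.85400903],
       [-0.8125341 , -0.26328181, -0.52006829]]), 't': array(
[... 227 characters left out ...]
.9, 1.1], 0.6)]
screwdriver [([417.8, -273.5, -4.0], 0.49)]
tape_masking [([336.2, 188.4, -3.0], 0.7)]
top {'fx': 376.3965454659425, 'fy': 376.3965454659425, 'cx': 251.03355505834062, 'cy': 189.00316791992256, 'k1': -0.08269349047971682, 'R': array([[-0.0133338 , -0.99990598, -0.00320131],
       [-0.99919257,  0.01344551, -0.03786064],
       [ 0.03790012,  0.0026939 , -0.9992779 ]]), 't': array([-17.09206818, 488.56272261, 985.48208542])}
wheel_centre [([598.1, 128.5, 100.0], 0.61)]
crank_handle []
valve [([599.0, 125.2, -0.6], 0.85)]
weight_1 [([632.3, -184.8, -3.0], 0.81)]
screwdriver [([415.8, -274.2, 0.7], 0.74), ([598.8, 122.8, 100.4], 0.24)]
tape_masking [([328.9, 187.5, 5.1], 0.74)]
```

View pics/side0.png

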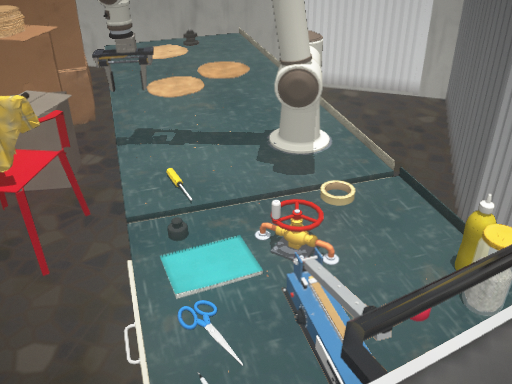

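View pics/top0.png

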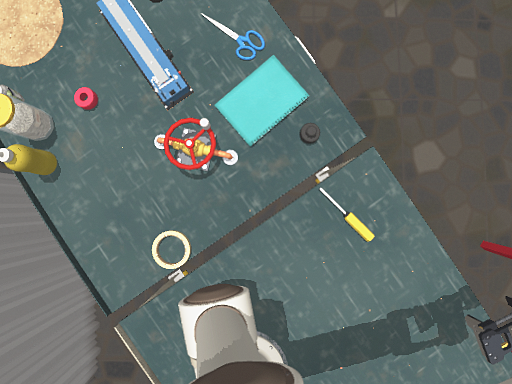

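The side view shows the white handle at (276,208), left of the wheel's hub. In the top view it is at (204,122), with the wheel at about (189,143) and the pipe running from (160,142) to (231,157). A blue stapler-like tool at (178,98) in the top view stands close to the wheel. I'll triangulate these next.

```bash
cat > h.py <<'E'
import numpy as np, cv2
from scipy.optimize import least_squares
from rig import manip
def proj(c,X):
    i=manip.camera_info(c); p=np.atleast_2d(X)@np.array(i["R"]).T+i["t"]; s=p[:,:2]/p[:,2:]
    s=s*(1+i["k1"]*(s**2).sum(1,keepdims=True)); return s*[i["fx"],i["fy"]]+[i["cx"],i["cy"]]
def at_z(c,uv,z):
    return least_squares(lambda q:(proj(c,[q[0],q[1],z])[0]-uv),[600,120]).x
E
python3 - <<'E'
from h import *
T=cv2.imread("pics/top0.png");S=cv2.imread("pics/side0.png")
th=np.linspace(0,2*np.pi,72,endpoint=False)
def redmask(I):
    h=cv2.cvtColor(I,cv2.COLOR_BGR2HSV); return (((h[...,0]<6)|(h[...,0]>173))&(h[...,1]>150)&(h[...,2]>70)).astype(np.float32)
M={"top":cv2.GaussianBlur(redmask(T),(0,0),1.0),"side":cv2.GaussianBlur(redmask(S),(0,0),1.0)}
def score(cx,cy,c,z=100):
    P=proj(c,np.c_[cx+58*np.cos(th),cy+58*np.sin(th),np.full(72,z)]).astype(np.float32)
    return cv2.remap(M[c],P[:,0:1],P[:,1:2],1).mean()
for cs in(["top"],["side"],["top","side"]):
    best=max(((sum(score(x,y,c) for c in cs)/len(cs),x,y) for x in np.arange(585,613,1.) for y in np.arange(110,140,1.)));print(cs,best)
# handle
for c,I,r in(("top",T,(190,222,105,140)),("side",S,(265,290,195,222))):
    h=cv2.cvtColor(I,cv2.COLOR_BGR2HSV); m=(h[...,1]<45)&(h[...,2]>170); q=np.zeros_like(m); q[r[2]:r[3],r[0]:r[1]]=m[r[2]:r[3],r[0]:r[1]]
    v,u=np.nonzero(q); print(c,len(u),u.mean(),v.mean(),u.min(),u.max(),v.min(),v.max(), at_z(c,(u.mean(),v.mean()),150 if c=="top" else 135))
for uv in((160,142),(231,157)): print("pipe end",at_z("top",uv,30))
for uv in((165,107),(190,95),(125,0)): print("blue",at_z("top",uv,30),at_z("top",uv,100))
for n,I,(x0,y0,x1,y1) in(("t",T,(130,60,260,180)),("s",S,(230,180,360,290))):
    cv2.imwrite(f"pics/z{n}.png",cv2.resize(I[y0:y1,x0:x1],None,fx=4.5,fy=4.5,interpolation=cv2.INTER_CUBIC))
E
```

```text
['top'] (np.float32(0.87282354), np.float64(598.0), np.float64(124.0))
['side'] (np.float32(0.7597749), np.float64(598.0), np.float64(123.0))Traceback (most recent call last):
  File "<stdin>", line 11, in <module>
  File "<stdin>", line 11, in <genexpr>
  File "<stdin>", line 11, in <genexpr>
  File "<stdin>", line 8, in score
  File "h.py", line 5, in proj
    i=manip.camera_info(c); p=np.atleast_2d(X)@np.array(i["R"]).T+i["t"]; s=p[:,:2]/p[:,2:]
ValueError: time passes only in moves, steps and waits
```

Too many camera_info calls, so I'll cache the calibration.

```bash
sed -i 's/^def proj/_C={}\ndef info(c):\n    if c not in _C: _C[c]=manip.camera_info(c)\n    return _C[c]\ndef proj/; s/i=manip.camera_info(c); p/i=info(c); p/' h.py
python3 - <<'E'
from h import *
T=cv2.imread("pics/top0.png");S=cv2.imread("pics/side0.png")
for n,I,(x0,y0,x1,y1) in(("t",T,(130,60,260,180)),("s",S,(230,180,360,290))):
    cv2.imwrite(f"pics/z{n}.png",cv2.resize(I[y0:y1,x0:x1],None,fx=4.5,fy=4.5,interpolation=cv2.INTER_CUBIC))
for c,I,r in(("top",T,(190,222,105,140)),("side",S,(265,290,195,222))):
    h=cv2.cvtColor(I,cv2.COLOR_BGR2HSV); m=(h[...,1]<45)&(h[...,2]>170); q=np.zeros_like(m); q[r[2]:r[3],r[0]:r[1]]=m[r[2]:r[3],r[0]:r[1]]
    v,u=np.nonzero(q); print(c,len(u),u.mean(),v.mean(),u.min(),u.max(),v.min(),v.max(), at_z(c,(u.mean(),v.mean()),150 if c=="top" else 135))
for uv in((160,142),(231,157)): print("pipe end",at_z("top",uv,30))
for uv in((165,107),(190,95),(125,0)): print("blue",at_z("top",uv,30),at_z("top",uv,100))
E
```

```text
top 97 202.44329896907217 127.05154639175258 190 215 118 139 [626.53318396  85.45183344]
side 106 275.91509433962267 207.33962264150944 272 280 200 218 [633.25327141  80.18238032]
pipe end [613.84668389 212.984785  ]
pipe end [571.41343926  27.25160403]
blue [706.61818953 199.95393419] [688.20296002 183.67921315]
blue [737.36418886 133.71582488] [716.73750117 122.20539226]
blue [1008.4606028   313.48359083] [968.3348455  289.04305658]
```

View pics/zt.png

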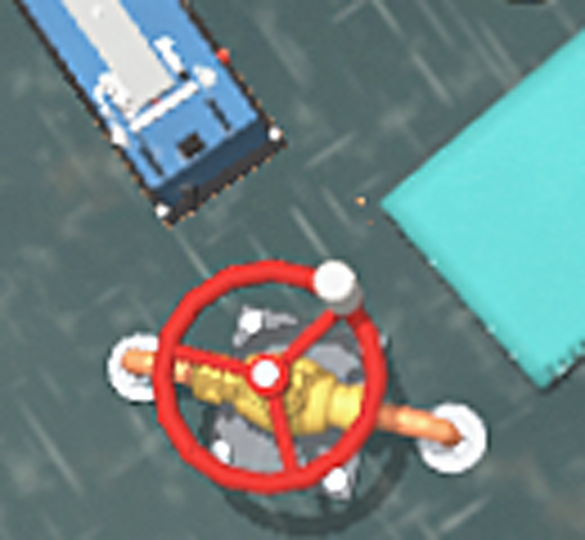

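View pics/zs.png

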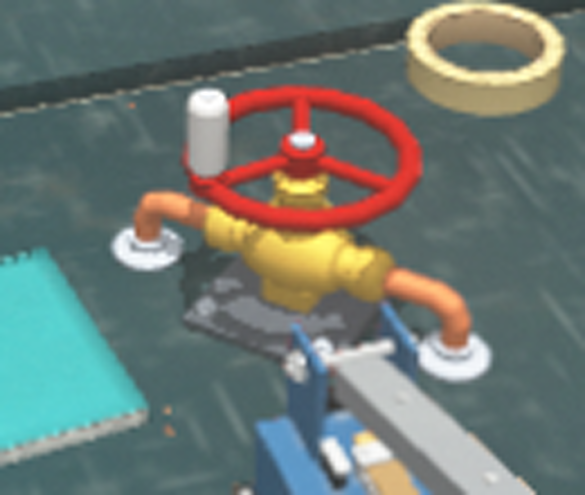

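Run:
```python
from h import *
def tri(a,b): 
    r=least_squares(lambda X:np.r_[proj("top",X)[0]-a,proj("side",X)[0]-b],[600,120,100]); return r.x.round(1),r.fun.round(1)
z=lambda n,u,v: np.array([u,v])/4.5+((130,60) if n=="t" else (230,180))
print("handle top",tri(z("t",335,279),z("s",208,97)), at_z("top",z("t",335,279),156),at_z("side",z("s",208,97),156),at_z("side",z("s",208,137),133))
print("hub",tri(z("t",265,374),z("s",302,141)))
print("pins",tri(z("t",205,75),z("s",295,362)),tri(z("t",118,135),z("s",390,347)))
print("corner",at_z("top",z("t",165,225),0),at_z("top",z("t",285,140),0))
print("pipe",at_z("top",z("t",138,362),25),at_z("top",z("t",453,435),25))
```

```text
handle top (array([637.2,  81. , 153.7]), array([-0.3,  0.1, -0.3,  0. ])) [636.85779388  80.03882777] [640.24231377  82.42971146] [642.49922326  83.38677518]
hub (array([596.9, 123.6, 107.9]), array([ 0.1, -0. ,  0.1, -0. ]))
pins (array([763.6, 157.9, 100. ]), array([ 0., -0.,  0., -0.])) (array([733.8, 201.5,  95.9]), array([ 2.1, -0.6,  1.9, -0.2]))
corner [706.12888418 202.33478542] [756.80225484 129.54980465]
pipe [618.7801889  212.44537046] [572.92190935  28.38868682]
```

>>> step_arm(
  increments=[
    [0, 0, -0.4, -0.66, -1.0, 0, 60],
    [0, 0, -0.4, -0.66, -1.0, 0, 60],
    [0, 0, -0.4, -0.66, -1.0, 0, 60],
    [0, 0, -0.4, -0.66, -1.0, 0, 60],
    [0, 0, -0.4, -0.66, -1.0, 0, 60],
    [0, 0, -0.4, -0.66, -1.0, 0, 60],
    [0, 0, -0.4, -0.66, -1.0, 0, 60],
  ],
  grip_force=40,
)

```text
clock: 1.58
tcp_pos: [281.6, -435.6, 214.7]
ee_rot: [[0.998, 0.07, 0.0], [0.07, -0.998, -0.0], [0.0, 0.0, -1.0]]
force: [0.5, -0.6, -0.0]
width: 60.3
```

>>> step_arm(
  increments=[
    [0, 0, -0.4, 0.79, -1.0, 0, 60],
    [0, 0, -0.4, 0.79, -1.0, 0, 60],
    [0, 0, -0.4, 0.79, -1.0, 0, 60],
    [0, 0, -0.4, 0.79, -1.0, 0, 60],
    [0, 0, -0.4, 0.79, -1.0, 0, 60],
    [0, 0, -0.4, 0.79, -1.0, 0, 60],
    [0, 0, -0.4, 0.79, -1.0, 0, 60],
    [0, 0, -0.4, 0.79, -1.0, 0, 60],
  ],
)

```text
clock: 2.58
tcp_pos: [353.8, -330.7, 214.7]
ee_rot: [[0.247, 0.969, 0.0], [0.969, -0.247, -0.0], [-0.0, 0.0, -1.0]]
force: [-0.3, 0.1, 0.6]
width: 60.2
```

>>> step_arm(
  increments=[
    [0, 0, 0, 0.5, 0.185, 0, 60],
    [0, 0, 0, 1.0, 0.37, 0, 60],
  ],
)

```text
clock: 2.82
tcp_pos: [414.8, -242.2, 214.8]
ee_rot: [[0.251, 0.968, 0.001], [0.968, -0.251, -0.0], [-0.0, 0.001, -1.0]]
force: [0.7, -0.8, -0.7]
width: 60.1
```

>>> step_arm(
  increments=[
    [0, 0, 0, 0.5, 0.185, 0, 60],
    [0, 0, 0, 1.0, 0.37, 0, 60],
  ],
)

```text
clock: 3.08
tcp_pos: [475.6, -153.6, 214.8]
ee_rot: [[0.249, 0.968, 0.001], [0.968, -0.249, -0.0], [-0.0, 0.001, -1.0]]
force: [0.4, -0.6, 0.7]
width: 59.6
```

>>> step_arm(
  increments=[
    [0, 0, 0, 0.5, 0.185, 0, 60],
    [0, 0, 0, 1.0, 0.37, 0, 60],
  ],
)

```text
clock: 3.32
tcp_pos: [536.1, -65.7, 214.8]
ee_rot: [[0.249, 0.969, 0.001], [0.969, -0.249, -0.0], [-0.0, 0.001, -1.0]]
force: [0.2, -1.5, -0.1]
width: 60.4
```

>>> step_arm(
  increments=[
    [0, 0, 0, 0.5, 0.185, 0, 60],
    [0, 0, 0, 1.0, 0.37, 0, 60],
    [0, 0, 0, 1.0, 0.37, 0, 60],
  ],
)

```text
clock: 3.7
tcp_pos: [596.6, 23.5, 214.2]
ee_rot: [[0.244, 0.97, -0.0], [0.97, -0.244, 0.001], [0.001, -0.0, -1.0]]
force: [-0.8, 0.5, -0.7]
width: 60.3
```

>>> step_arm(
  increments=[
    [0, 0, 0, 0.35, 0.13, 0, 60],
    [0, 0, 0, 0.665, 0.263, 0, 60],
    [0, 0, 0, 0.665, 0.263, 0, 60],
    [0, 0, 0, 0.665, 0.263, 0.3, 60],
    [0, 0, 0, 0.665, 0.263, 0.3, 60],
  ],
)

```text
clock: 4.32
tcp_pos: [635.1, 77.3, 182.0]
ee_rot: [[0.248, 0.969, -0.006], [0.969, -0.248, -0.0], [-0.002, -0.006, -1.0]]
force: [-0.6, 0.4, 0.7]
width: 59.9
```

```bash
cat > look.py <<'E'
from h import *
import sys
n=sys.argv[1]
S=manip.camera("side")[:,:,::-1]; 
z=cv2.resize(S[100:300,190:390],None,fx=3,fy=3,interpolation=cv2.INTER_CUBIC)
cv2.imwrite(f"pics/s{n}.png",z)
s=manip.state(); print(s["clock"],s["tcp_pos"].round(1),s["force"].round(1),s["torque"].round(2),round(s["width"],1), np.degrees(np.arctan2(s["ee_rot"][1,0],s["ee_rot"][0,0])))
print(proj("side",[s["tcp_pos"]]))
E
python3 look.py 1
```

```text
4.375 [636.2  77.4 183.7] [0.1 0.3 0.1] [ 0.08 -0.16 -0.01] 60.3 75.64789412359426
[[274.72717373 190.07239851]]
```

View pics/s1.png

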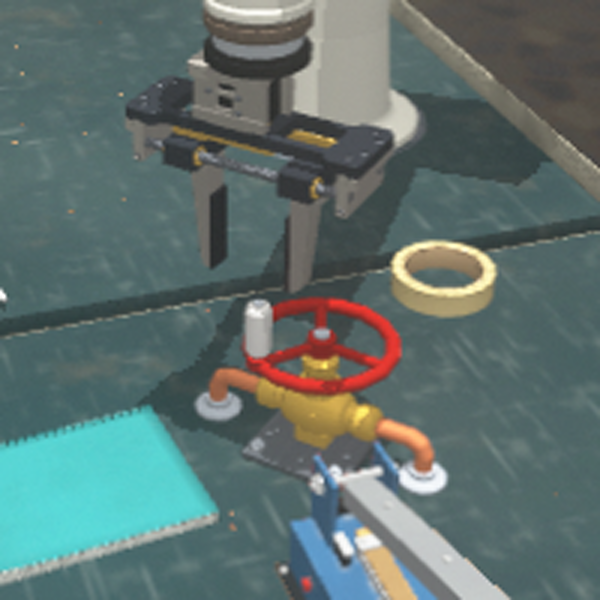

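>>> step_arm(
  increments=[
    [0, 0, 0, 0.045, 0.012, 0, 60],
    [0, 0, 0, 0.045, 0.012, 0.1, 60],
    [0, 0, 0, 0.045, 0.012, 0.2, 60],
    [0, 0, 0, 0.045, 0.012, 0.2, 60],
  ],
)

```text
clock: 4.88
tcp_pos: [638.8, 82.7, 163.0]
ee_rot: [[0.246, 0.969, -0.003], [0.969, -0.246, 0.0], [-0.001, -0.003, -1.0]]
force: [0.2, 0.4, -0.5]
width: 59.8
```

```bash
python3 look.py 2
```

```text
4.925 [639.2  82.7 163.7] [ 0.4 -0.5  0.2] [ 0.05 -0.2  -0.  ] 59.9 75.76152769043196
[[276.51293532 198.51527287]]
```

View pics/s2.png

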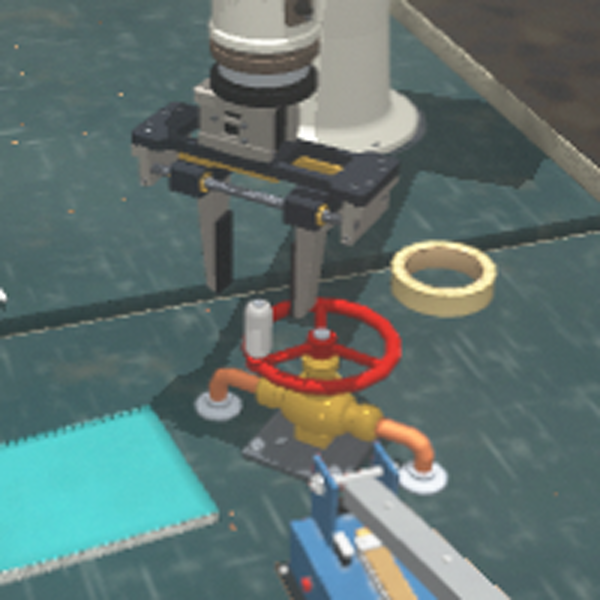

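The handle, with its top at (258,305) in the crop, lies between the fingertips at (220,290) and (303,315). I'll descend and close.

>>> step_arm(
  increments=[
    [0, 0, 0, 0, 0, 0.1, 60],
    [0, 0, 0, 0, 0, 0.25, 60],
    [0, 0, 0, 0, 0, 0.4, 60],
    [0, 0, 0, 0, 0, 0.46, 60],
    [0, 0, 0, 0, 0, 0.46, 60],
    [0, 0, 0, 0, 0, 0.46, 60],
  ],
)

```text
clock: 5.68
tcp_pos: [640.2, 82.7, 119.2]
ee_rot: [[0.246, 0.969, 0.001], [0.969, -0.246, -0.0], [0.0, 0.001, -1.0]]
force: [-0.1, 0.4, 0.1]
width: 59.9
```

>>> step_arm(
  increments=[
    [0, 0, 0, 0, 0, 0, 30],
    [0, 0, 0, 0, 0, 0, 24],
    [0, 0, 0, 0, 0, 0, 20],
    [0, 0, 0, 0, 0, 0, 10],
    [0, 0, 0, 0, 0, 0, 10],
    [0, 0, 0, 0, 0, 0, 10],
    [0, 0, 0, 0, 0, 0, 10],
  ],
)

```text
clock: 6.55
tcp_pos: [639.9, 82.1, 118.7]
ee_rot: [[0.246, 0.969, 0.0], [0.969, -0.246, -0.001], [-0.001, 0.0, -1.0]]
force: [-0.2, -5.5, 0.8]
width: 20.1
```

```bash
python3 look.py 3
```

```text
6.6 [639.9  82.1 118.7] [-0.4 -5.2  0.7] [-0.85 -0.   -0.04] 20.0 75.74750086763405
[[275.87872539 214.81081073]]
```

View pics/s3.png

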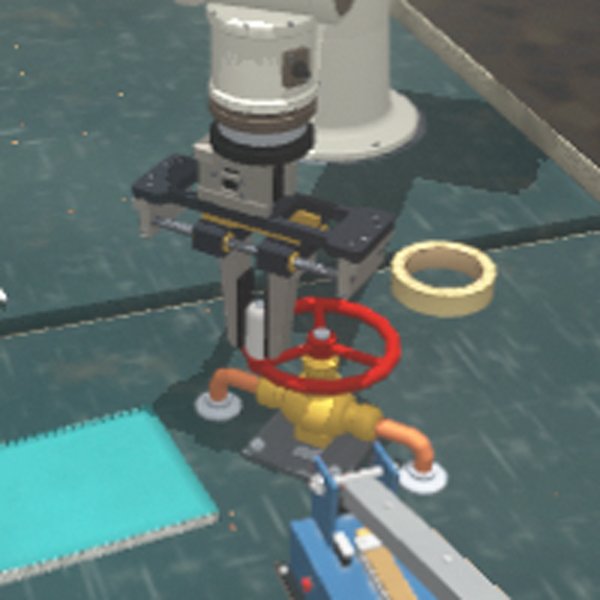

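```bash
cat > arc.py <<'E'
import numpy as np,sys
q0,q1,n=map(float,sys.argv[1:4]); R=float(sys.argv[4]) if len(sys.argv)>4 else 58.
for q in np.radians(np.linspace(q0,q1,int(n)+1)[1:]):
    a=np.radians(q0); print("[0,0,0,%.3f,%.3f,0,10],"%(R/100*(np.sin(q)-np.sin(a)),R/100*(np.cos(q)-np.cos(a))),end=" ")
print()
E
python3 arc.py -30 -120 11; python3 arc.py -120 -210 11; python3 arc.py -210 -300 11
```

```text
[0,0,0,-0.069,-0.046,0,10], [0,0,0,-0.130,-0.102,0,10], [0,0,0,-0.182,-0.166,0,10], [0,0,0,-0.226,-0.237,0,10], [0,0,0,-0.258,-0.313,0,10], [0,0,0,-0.280,-0.393,0,10], [0,0,0,-0.289,-0.475,0,10], [0,0,0,-0.287,-0.557,0,10], [0,0,0,-0.274,-0.639,0,10], [0,0,0,-0.248,-0.718,0,10], [0,0,0,-0.212,-0.792,0,10], 
[0,0,0,0.046,-0.069,0,10], [0,0,0,0.102,-0.130,0,10], [0,0,0,0.166,-0.182,0,10], [0,0,0,0.237,-0.226,0,10], [0,0,0,0.313,-0.258,0,10], [0,0,0,0.393,-0.280,0,10], [0,0,0,0.475,-0.289,0,10], [0,0,0,0.557,-0.287,0,10], [0,0,0,0.639,-0.274,0,10], [0,0,0,0.718,-0.248,0,10], [0,0,0,0.792,-0.212,0,10], 
[0,0,0,0.069,0.046,0,10], [0,0,0,0.130,0.102,0,10], [0,0,0,0.182,0.166,0,10], [0,0,0,0.226,0.237,0,10], [0,0,0,0.258,0.313,0,10], [0,0,0,0.280,0.393,0,10], [0,0,0,0.289,0.475,0,10], [0,0,0,0.287,0.557,0,10], [0,0,0,0.274,0.639,0,10], [0,0,0,0.248,0.718,0,10], [0,0,0,0.212,0.792,0,10],
```

>>> step_arm(
  increments=[
    [0, 0, 0, -0.069, -0.046, 0, 10],
    [0, 0, 0, -0.13, -0.102, 0, 10],
    [0, 0, 0, -0.182, -0.166, 0, 10],
    [0, 0, 0, -0.226, -0.237, 0, 10],
    [0, 0, 0, -0.258, -0.313, 0, 10],
  ],
  grip_force=45,
)

```text
clock: 7.22
tcp_pos: [602.5, 65.0, 118.7]
ee_rot: [[0.246, 0.969, -0.0], [0.969, -0.246, -0.0], [-0.0, 0.0, -1.0]]
force: [2.2, -4.1, -0.5]
width: 20.2
```

```bash
python3 look.py 4; python3 arc.py -71 -120 6
```

```text
7.275 [601.5  65.  118.7] [-1.1 -4.6 -0.2] [-0.89  0.07  0.06] 20.2 75.76577832310879
[[273.06331756 204.80751077]]
[0,0,0,-0.021,-0.080,0,10], [0,0,0,-0.031,-0.162,0,10], [0,0,0,-0.029,-0.244,0,10], [0,0,0,-0.015,-0.326,0,10], [0,0,0,0.010,-0.405,0,10], [0,0,0,0.046,-0.479,0,10],
```

View pics/s4.png

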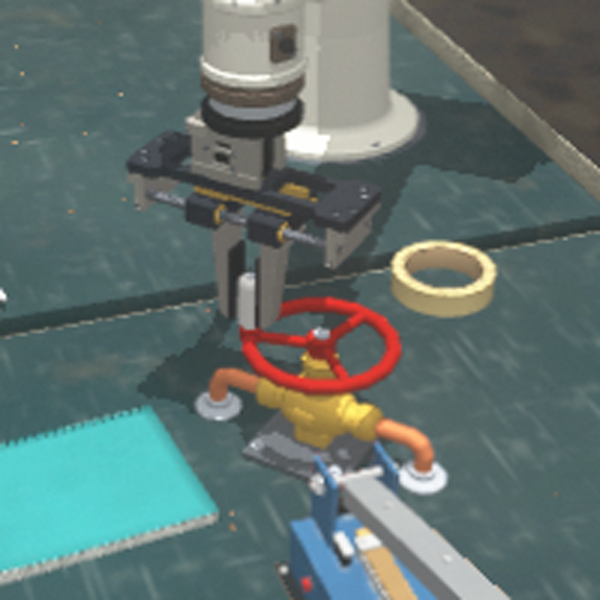

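The wheel follows the hand: the handle is now at (248,300) in the crop and the spokes have turned. I'll carry on clockwise.

>>> step_arm(
  increments=[
    [0, 0, 0, -0.021, -0.08, 0, 10],
    [0, 0, 0, -0.031, -0.162, 0, 10],
    [0, 0, 0, -0.029, -0.244, 0, 10],
    [0, 0, 0, -0.015, -0.326, 0, 10],
    [0, 0, 0, 0.01, -0.405, 0, 10],
    [0, 0, 0, 0.046, -0.479, 0, 10],
    [0, 0, 0, 0.046, -0.479, 0, 10],
  ],
)

```text
clock: 8.15
tcp_pos: [556.5, 83.0, 118.6]
ee_rot: [[0.245, 0.969, -0.002], [0.969, -0.245, 0.002], [0.001, -0.003, -1.0]]
force: [-4.3, 0.6, 5.3]
width: 19.9
```

>>> step_arm(
  increments=[
    [0, 0, 0, 0.046, -0.069, 0, 10],
    [0, 0, 0, 0.102, -0.13, 0, 10],
    [0, 0, 0, 0.166, -0.182, 0, 10],
    [0, 0, 0, 0.237, -0.226, 0, 10],
    [0, 0, 0, 0.313, -0.258, 0, 10],
    [0, 0, 0, 0.393, -0.28, 0, 10],
    [0, 0, 0, 0.475, -0.289, 0, 10],
    [0, 0, 0, 0.557, -0.287, 0, 10],
    [0, 0, 0, 0.639, -0.274, 0, 10],
    [0, 0, 0, 0.718, -0.248, 0, 10],
    [0, 0, 0, 0.792, -0.212, 0, 10],
    [0, 0, 0, 0.792, -0.212, 0, 10],
  ],
)

```text
clock: 9.65
tcp_pos: [557.7, 164.0, 118.7]
ee_rot: [[0.246, 0.969, 0.001], [0.969, -0.246, 0.0], [0.0, 0.001, -1.0]]
force: [5.4, -2.1, -1.4]
width: 20.2
```

```bash
python3 look.py 5
```

```text
9.7 [557.7 164.  118.7] [ 4.7 -1.6 -1. ] [-0.34 -0.98 -0.01] 20.2 75.76141611073481
[[317.2124566  201.47020503]]
```

View pics/s5.png

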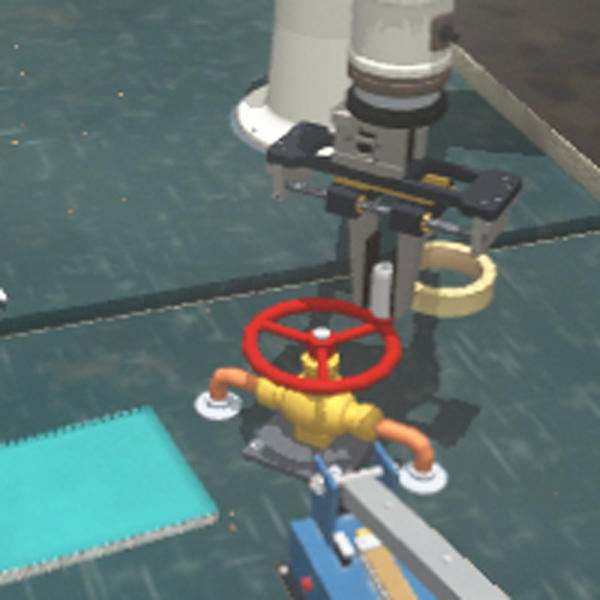

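>>> step_arm(
  increments=[
    [0, 0, 0, 0.069, 0.046, 0, 10],
    [0, 0, 0, 0.13, 0.102, 0, 10],
    [0, 0, 0, 0.182, 0.166, 0, 10],
    [0, 0, 0, 0.226, 0.237, 0, 10],
    [0, 0, 0, 0.258, 0.313, 0, 10],
    [0, 0, 0, 0.28, 0.393, 0, 10],
    [0, 0, 0, 0.289, 0.475, 0, 10],
    [0, 0, 0, 0.287, 0.557, 0, 10],
    [0, 0, 0, 0.274, 0.639, 0, 10],
    [0, 0, 0, 0.248, 0.718, 0, 10],
    [0, 0, 0, 0.212, 0.792, 0, 10],
    [0, 0, 0, 0.212, 0.792, 0, 10],
  ],
)

```text
clock: 11.2
tcp_pos: [639.3, 164.3, 118.6]
ee_rot: [[0.246, 0.969, 0.001], [0.969, -0.246, -0.0], [0.0, 0.001, -1.0]]
force: [-1.2, -2.8, 4.0]
width: 19.8
```

```bash
python3 look.py 6; python3 arc.py -300 -345 8;python3 arc.py -345 -369 12
```

```text
11.25 [639.3 164.3 118.6] [-0.4 -3.7  2.6] [-0.58 -0.01  0.  ] 19.8 75.73840992068716
[[310.6888104  220.47032844]]
[0,0,0,-0.031,0.048,0,10], [0,0,0,-0.066,0.092,0,10], [0,0,0,-0.106,0.133,0,10], [0,0,0,-0.149,0.170,0,10], [0,0,0,-0.196,0.203,0,10], [0,0,0,-0.246,0.230,0,10], [0,0,0,-0.298,0.253,0,10], [0,0,0,-0.352,0.270,0,10], 
[0,0,0,-0.020,0.005,0,10], [0,0,0,-0.039,0.009,0,10], [0,0,0,-0.059,0.013,0,10], [0,0,0,-0.079,0.015,0,10], [0,0,0,-0.100,0.018,0,10], [0,0,0,-0.120,0.019,0,10], [0,0,0,-0.140,0.020,0,10], [0,0,0,-0.160,0.020,0,10], [0,0,0,-0.180,0.019,0,10], [0,0,0,-0.201,0.018,0,10], [0,0,0,-0.221,0.015,0,10], [0,0,0,-0.241,0.013,0,10],
```

View pics/s6.png

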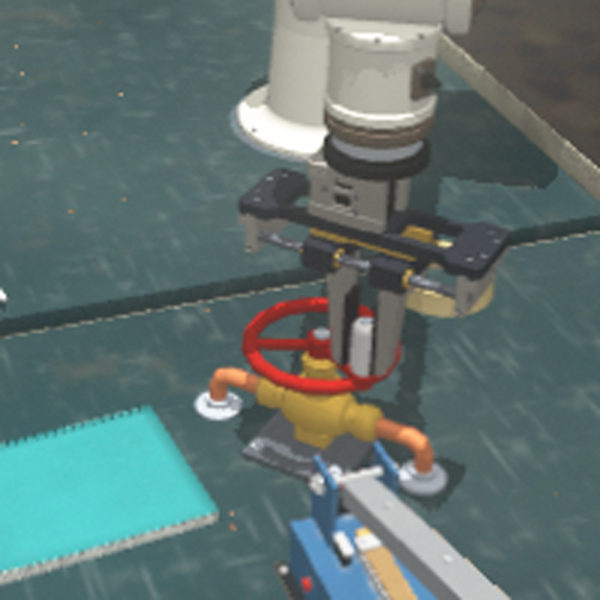

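Still gripped, with the handle at (362,345) in the crop, about 60° short of the expected stop.

>>> step_arm(
  increments=[
    [0, 0, 0, -0.031, 0.048, 0, 10],
    [0, 0, 0, -0.066, 0.092, 0, 10],
    [0, 0, 0, -0.106, 0.133, 0, 10],
    [0, 0, 0, -0.149, 0.17, 0, 10],
    [0, 0, 0, -0.196, 0.203, 0, 10],
    [0, 0, 0, -0.246, 0.23, 0, 10],
    [0, 0, 0, -0.298, 0.253, 0, 10],
    [0, 0, 0, -0.352, 0.27, 0, 10],
    [0, 0, 0, -0.352, 0.27, 0, 10],
  ],
)

```text
clock: 12.38
tcp_pos: [656.6, 122.8, 118.7]
ee_rot: [[0.247, 0.969, 0.001], [0.969, -0.247, -0.001], [-0.001, 0.001, -1.0]]
force: [1.4, -0.9, 2.0]
width: 20.2
```

>>> step_arm(
  increments=[
    [0, 0, 0, -0.02, 0.005, 0, 10],
    [0, 0, 0, -0.039, 0.009, 0, 10],
    [0, 0, 0, -0.059, 0.013, 0, 10],
    [0, 0, 0, -0.079, 0.015, 0, 10],
    [0, 0, 0, -0.1, 0.018, 0, 10],
    [0, 0, 0, -0.1, 0.018, 0, 10],
  ],
)

```text
clock: 13.12
tcp_pos: [655.8, 113.3, 118.7]
ee_rot: [[0.246, 0.969, 0.001], [0.969, -0.246, -0.001], [-0.0, 0.001, -1.0]]
force: [4.0, 0.6, 0.5]
width: 19.8
```

>>> step_arm(
  increments=[
    [0, 0, 0, -0.02, 0.002, 0, 10],
    [0, 0, 0, -0.04, 0.002, 0, 10],
    [0, 0, 0, -0.04, 0.002, 0, 10],
  ],
)

```text
clock: 13.5
tcp_pos: [655.0, 109.5, 118.7]
ee_rot: [[0.246, 0.969, 0.001], [0.969, -0.246, -0.0], [-0.0, 0.001, -1.0]]
force: [5.3, 0.3, 0.3]
width: 19.9
```

>>> step_arm(
  increments=[
    [0, 0, 0, -0.02, 0, 0, 10],
    [0, 0, 0, -0.04, -0.001, 0, 10],
    [0, 0, 0, -0.04, -0.001, 0, 10],
  ],
)

```text
clock: 13.88
tcp_pos: [654.9, 108.9, 118.8]
ee_rot: [[0.246, 0.969, 0.004], [0.969, -0.246, 0.005], [0.006, 0.002, -1.0]]
force: [8.8, 10.8, -2.1]
width: 20.0
```

>>> step_arm(
  increments=[
    [0, 0, 0, -0.02, -0.003, 0, 10],
    [0, 0, 0, -0.02, -0.003, 0, 10],
    [0, 0, 0, -0.02, -0.003, 0, 10],
  ],
)

```text
clock: 14.25
tcp_pos: [654.8, 108.8, 118.8]
ee_rot: [[0.245, 0.969, 0.006], [0.969, -0.245, 0.008], [0.009, 0.004, -1.0]]
force: [13.3, 14.2, -5.6]
width: 20.0
```

```bash
python3 look.py 7
```

```text
14.3 [654.8 108.8 118.8] [13.1 16.  -5.2] [ 2.51 -2.24 -0.02] 20.4 75.80723814414914
[[285.49477557 220.26311209]]
```

View pics/s7.png

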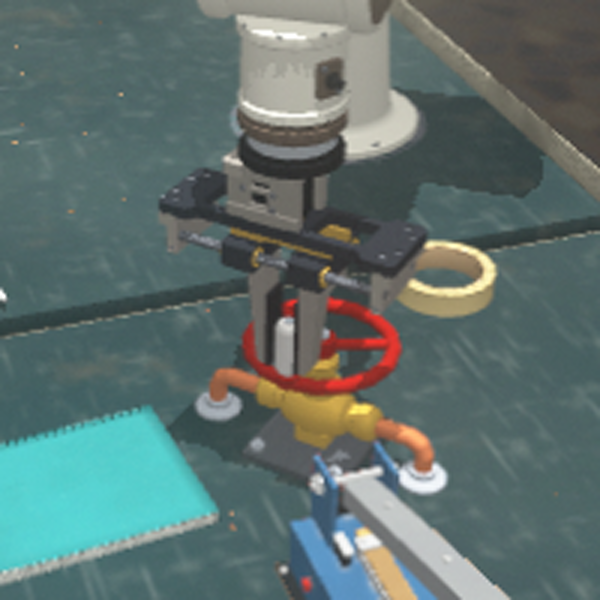

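Stop confirmed: the TCP holds at (654.8, 108.8) while the force climbs to about 19 N along the tangent, which matches the valve's +x side. Next I'll open it two turns.

```bash
for a in 0 90 180 270; do python3 arc.py $a $((a+90)) 11 58.1; done
```

```text
[0,0,0,0.083,-0.006,0,10], [0,0,0,0.164,-0.024,0,10], [0,0,0,0.241,-0.053,0,10], [0,0,0,0.314,-0.092,0,10], [0,0,0,0.380,-0.142,0,10], [0,0,0,0.439,-0.201,0,10], [0,0,0,0.489,-0.267,0,10], [0,0,0,0.528,-0.340,0,10], [0,0,0,0.557,-0.417,0,10], [0,0,0,0.575,-0.498,0,10], [0,0,0,0.581,-0.581,0,10], 
[0,0,0,-0.006,-0.083,0,10], [0,0,0,-0.024,-0.164,0,10], [0,0,0,-0.053,-0.241,0,10], [0,0,0,-0.092,-0.314,0,10], [0,0,0,-0.142,-0.380,0,10], [0,0,0,-0.201,-0.439,0,10], [0,0,0,-0.267,-0.489,0,10], [0,0,0,-0.340,-0.528,0,10], [0,0,0,-0.417,-0.557,0,10], [0,0,0,-0.498,-0.575,0,10], [0,0,0,-0.581,-0.581,0,10], 
[0,0,0,-0.083,0.006,0,10], [0,0,0,-0.164,0.024,0,10], [0,0,0,-0.241,0.053,0,10], [0,0,0,-0.314,0.092,0,10], [0,0,0,-0.380,0.142,0,10], [0,0,0,-0.439,0.201,0,10], [0,0,0,-0.489,0.267,0,10], [0,0,0,-0.528,0.340,0,10], [0,0,0,-0.557,0.417,0,10], [0,0,0,-0.575,0.498,0,10], [0,0,0,-0.581,0.581,0,10], 
[0,0,0,0.006,0.083,0,10], [0,0,0,0.024,0.164,0,10], [0,0,0,0.053,0.241,0,10], [0,0,0,0.092,0.314,0,10], [0,0,0,0.142,0.380,0,10], [0,0,0,0.201,0.439,0,10], [0,0,0,0.267,0.489,0,10], [0,0,0,0.340,0.528,0,10], [0,0,0,0.417,0.557,0,10], [0,0,0,0.498,0.575,0,10], [0,0,0,0.581,0.581,0,10],
```

>>> step_arm(
  increments=[
    [0, 0, 0, 0.02, 0.003, 0, 10],
    [0, 0, 0, 0.04, 0.006, 0, 10],
    [0, 0, 0, 0.053, 0.01, 0, 10],
    [0, 0, 0, 0.053, 0.01, 0, 10],
  ],
)

```text
clock: 14.8
tcp_pos: [654.9, 109.0, 118.7]
ee_rot: [[0.246, 0.969, -0.001], [0.969, -0.246, -0.0], [-0.0, -0.001, -1.0]]
force: [3.0, 1.4, 1.4]
width: 20.1
```

>>> step_arm(
  increments=[
    [0, 0, 0, 0.083, -0.006, 0, 10],
    [0, 0, 0, 0.164, -0.024, 0, 10],
    [0, 0, 0, 0.241, -0.053, 0, 10],
    [0, 0, 0, 0.314, -0.092, 0, 10],
    [0, 0, 0, 0.38, -0.142, 0, 10],
    [0, 0, 0, 0.439, -0.201, 0, 10],
    [0, 0, 0, 0.489, -0.267, 0, 10],
    [0, 0, 0, 0.528, -0.34, 0, 10],
    [0, 0, 0, 0.557, -0.417, 0, 10],
    [0, 0, 0, 0.575, -0.498, 0, 10],
    [0, 0, 0, 0.581, -0.581, 0, 10],
  ],
)

```text
clock: 16.18
tcp_pos: [613.2, 179.1, 118.6]
ee_rot: [[0.246, 0.969, 0.001], [0.969, -0.246, -0.002], [-0.001, 0.002, -1.0]]
force: [1.9, -7.9, 2.8]
width: 20.0
```

>>> step_arm(
  increments=[
    [0, 0, 0, -0.006, -0.083, 0, 10],
    [0, 0, 0, -0.024, -0.164, 0, 10],
    [0, 0, 0, -0.053, -0.241, 0, 10],
    [0, 0, 0, -0.092, -0.314, 0, 10],
    [0, 0, 0, -0.142, -0.38, 0, 10],
    [0, 0, 0, -0.201, -0.439, 0, 10],
    [0, 0, 0, -0.267, -0.489, 0, 10],
    [0, 0, 0, -0.34, -0.528, 0, 10],
    [0, 0, 0, -0.417, -0.557, 0, 10],
    [0, 0, 0, -0.498, -0.575, 0, 10],
    [0, 0, 0, -0.581, -0.581, 0, 10],
  ],
)

```text
clock: 17.55
tcp_pos: [542.8, 138.6, 118.7]
ee_rot: [[0.246, 0.969, 0.002], [0.969, -0.246, 0.002], [0.003, 0.001, -1.0]]
force: [4.6, 3.2, 1.2]
width: 19.9
```

>>> step_arm(
  increments=[
    [0, 0, 0, -0.083, 0.006, 0, 10],
    [0, 0, 0, -0.164, 0.024, 0, 10],
    [0, 0, 0, -0.241, 0.053, 0, 10],
    [0, 0, 0, -0.314, 0.092, 0, 10],
    [0, 0, 0, -0.38, 0.142, 0, 10],
    [0, 0, 0, -0.439, 0.201, 0, 10],
    [0, 0, 0, -0.489, 0.267, 0, 10],
    [0, 0, 0, -0.528, 0.34, 0, 10],
    [0, 0, 0, -0.557, 0.417, 0, 10],
    [0, 0, 0, -0.575, 0.498, 0, 10],
    [0, 0, 0, -0.581, 0.581, 0, 10],
  ],
)

```text
clock: 18.92
tcp_pos: [584.3, 66.6, 118.6]
ee_rot: [[0.246, 0.969, -0.002], [0.969, -0.246, -0.0], [-0.001, -0.002, -1.0]]
force: [-3.3, 5.1, 5.4]
width: 20.2
```

>>> step_arm(
  increments=[
    [0, 0, 0, 0.006, 0.083, 0, 10],
    [0, 0, 0, 0.024, 0.164, 0, 10],
    [0, 0, 0, 0.053, 0.241, 0, 10],
    [0, 0, 0, 0.092, 0.314, 0, 10],
    [0, 0, 0, 0.142, 0.38, 0, 10],
    [0, 0, 0, 0.201, 0.439, 0, 10],
    [0, 0, 0, 0.267, 0.489, 0, 10],
    [0, 0, 0, 0.34, 0.528, 0, 10],
    [0, 0, 0, 0.417, 0.557, 0, 10],
    [0, 0, 0, 0.498, 0.575, 0, 10],
    [0, 0, 0, 0.581, 0.581, 0, 10],
    [0, 0, 0, 0.581, 0.581, 0, 10],
  ],
)

```text
clock: 20.42
tcp_pos: [654.7, 107.8, 118.5]
ee_rot: [[0.246, 0.969, -0.002], [0.969, -0.246, -0.002], [-0.003, -0.002, -1.0]]
force: [-3.1, 1.1, 7.1]
width: 20.3
```

```bash
python3 look.py 8
```

```text
20.475 [654.8 107.8 118.6] [-3.6  0.5  6.1] [0.24 0.46 0.04] 19.9 75.77329585588865
[[285.08644309 220.25592964]]
```

View pics/s8.png

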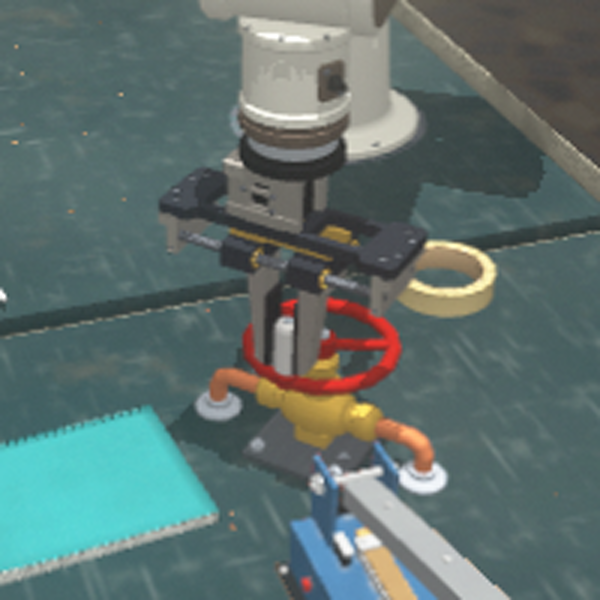

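One full turn is done: the handle and spokes look as they did at the stop, and the grip is intact. Now the second turn.

>>> step_arm(
  increments=[
    [0, 0, 0, 0.083, -0.006, 0, 10],
    [0, 0, 0, 0.164, -0.024, 0, 10],
    [0, 0, 0, 0.241, -0.053, 0, 10],
    [0, 0, 0, 0.314, -0.092, 0, 10],
    [0, 0, 0, 0.38, -0.142, 0, 10],
    [0, 0, 0, 0.439, -0.201, 0, 10],
    [0, 0, 0, 0.489, -0.267, 0, 10],
    [0, 0, 0, 0.528, -0.34, 0, 10],
    [0, 0, 0, 0.557, -0.417, 0, 10],
    [0, 0, 0, 0.575, -0.498, 0, 10],
    [0, 0, 0, 0.581, -0.581, 0, 10],
  ],
)

```text
clock: 21.85
tcp_pos: [614.0, 178.8, 118.6]
ee_rot: [[0.246, 0.969, 0.003], [0.969, -0.246, -0.002], [-0.001, 0.003, -1.0]]
force: [4.4, -4.0, 1.0]
width: 20.2
```

>>> step_arm(
  increments=[
    [0, 0, 0, -0.006, -0.083, 0, 10],
    [0, 0, 0, -0.024, -0.164, 0, 10],
    [0, 0, 0, -0.053, -0.241, 0, 10],
    [0, 0, 0, -0.092, -0.314, 0, 10],
    [0, 0, 0, -0.142, -0.38, 0, 10],
    [0, 0, 0, -0.201, -0.439, 0, 10],
    [0, 0, 0, -0.267, -0.489, 0, 10],
    [0, 0, 0, -0.34, -0.528, 0, 10],
    [0, 0, 0, -0.417, -0.557, 0, 10],
    [0, 0, 0, -0.498, -0.575, 0, 10],
    [0, 0, 0, -0.581, -0.581, 0, 10],
  ],
)

```text
clock: 23.22
tcp_pos: [542.9, 138.9, 118.6]
ee_rot: [[0.246, 0.969, 0.002], [0.969, -0.246, 0.003], [0.003, 0.001, -1.0]]
force: [3.7, 4.4, 1.4]
width: 19.9
```

>>> step_arm(
  increments=[
    [0, 0, 0, -0.083, 0.006, 0, 10],
    [0, 0, 0, -0.164, 0.024, 0, 10],
    [0, 0, 0, -0.241, 0.053, 0, 10],
    [0, 0, 0, -0.314, 0.092, 0, 10],
    [0, 0, 0, -0.38, 0.142, 0, 10],
    [0, 0, 0, -0.439, 0.201, 0, 10],
    [0, 0, 0, -0.489, 0.267, 0, 10],
    [0, 0, 0, -0.528, 0.34, 0, 10],
    [0, 0, 0, -0.557, 0.417, 0, 10],
    [0, 0, 0, -0.575, 0.498, 0, 10],
    [0, 0, 0, -0.581, 0.581, 0, 10],
  ],
)

```text
clock: 24.6
tcp_pos: [583.0, 67.0, 118.5]
ee_rot: [[0.246, 0.969, -0.004], [0.969, -0.246, -0.0], [-0.001, -0.004, -1.0]]
force: [-5.7, 0.2, 7.5]
width: 20.5
```

>>> step_arm(
  increments=[
    [0, 0, 0, 0.006, 0.083, 0, 10],
    [0, 0, 0, 0.024, 0.164, 0, 10],
    [0, 0, 0, 0.053, 0.241, 0, 10],
    [0, 0, 0, 0.092, 0.314, 0, 10],
    [0, 0, 0, 0.142, 0.38, 0, 10],
    [0, 0, 0, 0.201, 0.439, 0, 10],
    [0, 0, 0, 0.267, 0.489, 0, 10],
    [0, 0, 0, 0.34, 0.528, 0, 10],
    [0, 0, 0, 0.417, 0.557, 0, 10],
    [0, 0, 0, 0.498, 0.575, 0, 10],
    [0, 0, 0, 0.54, 0.58, 0, 10],
    [0, 0, 0, 0.54, 0.58, 0, 10],
  ],
)

```text
clock: 26.1
tcp_pos: [653.6, 104.3, 118.6]
ee_rot: [[0.246, 0.969, -0.001], [0.969, -0.246, -0.002], [-0.002, -0.001, -1.0]]
force: [-2.1, -3.0, 5.6]
width: 20.1
```

```bash
python3 look.py 9
```

```text
26.15 [653.7 104.4 118.6] [-2.6 -3.6  5.2] [-0.51  0.17  0.02] 20.2 75.77320838615933
[[283.73628394 219.72493577]]
```

View pics/s9.png

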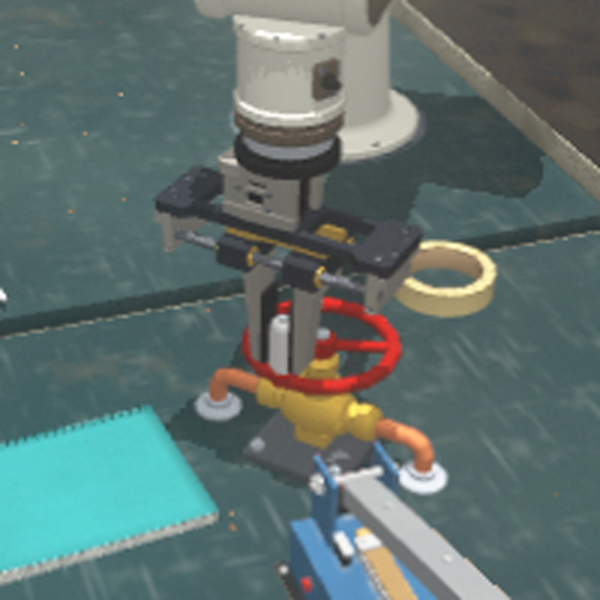

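>>> step_arm(
  increments=[
    [0, 0, 0, 0.02, 0.001, 0, 10],
    [0, 0, 0, 0.045, 0.002, 0, 10],
    [0, 0, 0, 0.045, 0.002, 0, 10],
    [0, 0, 0, 0.045, 0.002, 0, 10],
  ],
)

```text
clock: 26.65
tcp_pos: [654.9, 108.4, 118.6]
ee_rot: [[0.246, 0.969, -0.001], [0.969, -0.246, -0.002], [-0.002, -0.001, -1.0]]
force: [-1.8, -4.3, 5.6]
width: 20.1
```

```bash
python3 look.py 10
python3 - <<'E'
from rig import manip
import numpy as np
for _ in range(2):
    s=manip.state();g=s["tcp_pos"]-18.7*s["ee_rot"][:,2]; d=np.radians(75.76)
    print(g[0]*np.cos(d)+g[1]*np.sin(d), 654.9*np.cos(d)+109.0*np.sin(d))
    manip.camera("side")
E
```

```text
26.7 [654.9 108.4 118.6] [-2.6 -3.4  5.3] [-0.69  0.27 -0.  ] 20.1 75.75717997666358
[[285.32684904 220.31873989]]
266.20560120014693 266.7458548849202
266.2299571364557 266.7458548849202
```

View pics/s10.png

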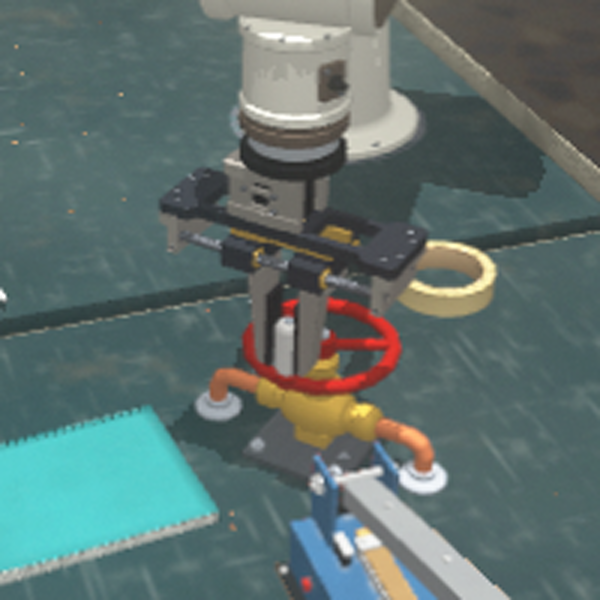

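>>> step_arm(
  increments=[
    [0, 0, 0, 0.005, 0, 0, 10],
    [0, 0, 0, 0.005, 0, 0, 10],
    [0, 0, 0, 0.005, 0, 0, 10],
    [0, 0, 0, 0.005, 0, 0, 10],
    [0, 0, 0, 0.005, 0, 0, 10],
    [0, 0, 0, 0.005, 0, 0, 10],
  ],
)

```text
clock: 27.55
tcp_pos: [654.9, 108.7, 118.6]
ee_rot: [[0.246, 0.969, -0.002], [0.969, -0.246, -0.002], [-0.002, -0.001, -1.0]]
force: [-3.0, -5.2, 4.8]
width: 20.3
```

Run:
```python
from h import *
d=np.radians(75.76)
for k in range(5):
    s=manip.state();g=s["tcp_pos"]-18.7*s["ee_rot"][:,2]
    print(s["clock"],g[0]*np.cos(d)+g[1]*np.sin(d),s["force"].round(1),s["width"].round(1))
    T=manip.camera("top")
cv2.imwrite("pics/t11.png",T[:,:,::-1])
for t in("weight_1","screwdriver","tape_masking","crank_handle","wheel_centre"): print(t,[(np.round(x["location"],1),round(x["p"],2)) for x in manip.place_of("top",t)[:1]])
```

```text
Traceback (most recent call last):
AttributeError: 'float' object has no attribute 'round'
```

Run:
```python
from h import *
d=np.radians(75.76)
for k in range(5):
    s=manip.state();g=s["tcp_pos"]-18.7*s["ee_rot"][:,2]
    print(s["clock"],g[0]*np.cos(d)+g[1]*np.sin(d),s["force"].round(1),round(s["width"],1))
    T=manip.camera("top")
cv2.imwrite("pics/t11.png",T[:,:,::-1])
for t in("weight_1","screwdriver","tape_masking","wheel_centre"): print(t,[(np.round(x["location"],1),round(x["p"],2)) for x in manip.place_of("top",t)[:1]])
```

```text
27.55 266.4973858657596 [-3.  -5.2  4.8] 20.3
27.6 266.526472607243 [-2.4 -5.1  5.6] 20.2
27.65 266.4841978004061 [-2.4 -5.9  6.1] 20.2
27.7 266.4992368938755 [-2.6 -5.   5.5] 19.7
27.75 266.48734819745846 [-2.8 -4.9  5.2] 20.3
weight_1 [(array([ 634.5, -180.6,   -2.3]), 0.64)]
screwdriver [(array([ 4.150e+02, -2.723e+02, -1.000e-01]), 0.68)]
tape_masking [(array([331.9, 186.9,   4.3]), 0.74)]
wheel_centre [(array([596.6, 125.2, 101.4]), 0.68)]
```

View pics/t11.png

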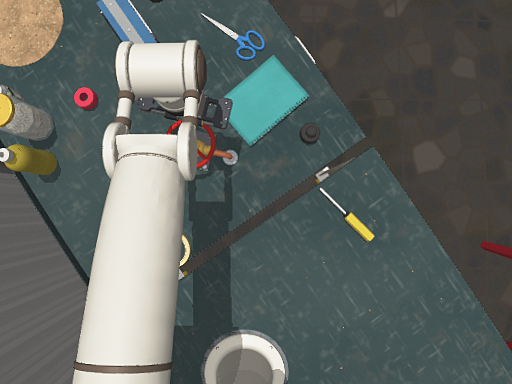

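The hold is steady: the handle is within 0.3 mm of its position at the stop, about 0.3°. In the top picture the weight (310,132), screwdriver (347,215) and tape have not moved. Handing in.

```bash
python3 -c "
from rig import manip
print(manip.hand_in())"
```

```text
the job is handed in; nothing more can be done
None
```

The valve is set two full turns open, with the handle still gripped. I gripped the white handle from above and turned the wheel about 330° clockwise to its stop. I then led it counter-clockwise two full circles, back to the same handle position.

**Stop:** the hand stopped moving while the force along the wheel's edge rose to about 19 N. The handle was then on the valve's +x side, as it should be when closed.

**Final setting:** the handle sat about 0.25 mm (roughly 0.25°) short of the position I recorded at the stop. It held steady over my last 0.2 s of readings, at about 5–6 N sideways force, with the fingers 20 mm apart and a 45 N grip. The stop position itself depends on load: it read about 0.5 mm differently when pressed hard than when relaxed, so the true setting is known to about ±0.5°.

**Bystanders:** the weight, screwdriver and tape read within 5 mm of where they started, which is about the detector's own scatter. I saw no contact with them. The arm hides most of the tape in the last top picture.

**Time and forces:** I handed in at about 28 s on the robot clock, and the measured force at the wrist stayed around 21 N or less.

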